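# Push an enclosure cover under the reader bridge into its spring clips

### The job

The loose blue cover belongs in the dark steel rack. Slide it sideways until it lies square and flush against the rack's long fence, in front of the mouth; then push it from behind, along the fence and under the low reader bridge, fully home against the end stop, so that both orange spring clips snap in behind its rear edge. Keep the cover flat on the bench and leave the carton, the yellow tape roll and the white jar where they are.

Things in the scene. Friction and masses are not known exactly. Their poses are not given: they have to be found in the camera images.
- rack: Dark steel rack fixed to the bench; no floor, the cover slides on the bench. Origin on the bench (z = 0) at the middle of the mouth; +x is the way in (away from the robot), +y left of someone pushing in, z up. Two walls 22 mm high guide the cover from x = 22 mm on, inner faces at y = +/-46.5 mm; end stop at x = 112 mm. Foot flanges 3 mm high reach y = +/-76 mm. All mm values are in this frame.
- fence (a point): Middle of the long fence's inner face, 11 mm above the bench. The fence is a straight upright bar 22 mm high and 12 mm thick on the +y side of the rack; its inner face is at y = +46.5 mm from x = -150 to -22 mm, in line with the left guide wall. The opposite (-y) side is open in front of the mouth.
- bridge (a point): Middle of the underside of the bridge, 24 mm above the bench. The bridge, with a white reader head on it, crosses the rack from x = 45 to 85 mm; its top is 54 mm high, outer width 152 mm.
- home (a point): Where the cover's centre is with the cover against the end stop (x = 62 mm, y = 0, 9 mm up); the clips have snapped once its centre is past x = 59.5 mm. Its rear edge is then at x = 9.5 to 12 mm, in front of the bridge and reachable between the clip noses (81 mm apart).
- cover_center (a point): Centre (9 mm up) of the blue enclosure cover, 100 x 90 x 18 mm (x, y, z), 0.25 kg. It lies flat before the mouth, centre 22 to 40 mm to the -y side of the mouth's middle line, turned up to 0.35 rad, +x end toward the mouth. Too wide to grip: push its edges. Smooth; pushed at mid-side it can wedge on one corner: then push near the end that stands off the fence. Flush on the fence, its centre is at y = +1.5 mm.
- clip_left (a joint): Spring clip on the fence side. Orange nose, 17 mm high, inner tip at x = 5, y = 40.5 mm, slanted lead-in from x = -22, y = 56 mm. Leaf on an upright pivot 67 mm behind; rad, 0 = sprung in, 0.05 to 0.1 while the cover's side spreads it; 2.6 N m/rad, returns by itself. Both clips together resist the push with about 3 to 12 N, then snap in behind the rear edge.
- clip_right (a joint): The same spring clip on the other side, inner tip at x = 5, y = -40.5 mm; same values.
- box_cube: Blue cube-shaped carton, 62 x 60 x 61 mm, left of the rack; a bystander. Origin at the centre of its underside.
- tape_yellow: Yellow tape roll lying flat, 60 mm across, 18 mm high, left of the rack; a bystander. Origin at the centre of its underside.
- screw_jar: White screw jar, 64 mm across, 66 mm high, left of the rack; a bystander. Origin at the centre of its underside.
- lamp_elbow (a point): Elbow of the fixed desk lamp, 0.45 m up; only an obstacle. The lamp leans up to it from a post at x 0.34, y -0.10 m, and goes down from it to a long head over the left of the bench (x 0.39 to 0.48, y 0 to 0.61, 0.2 to 0.28 m up). Cross from left to right within 0.3 m of the robot's base axis, or high above it.

How it is judged:
By the outcome, as a careful person would: the job done as asked, in the order asked, and still so for the second after the job is handed in, with the robot touching nothing.
It also fails if it takes over 58 s, if anything falls off the work surface, if the arm or the gripper's body presses on something with over 40 N, if the wrist force passes 120 N, or if a joint passes its speed limit or range.

### The arm

A 7-joint arm with a two-finger parallel gripper is mounted at the origin on a cart in front of the work surface, level with it; the furniture and walls round the work are solid. World frame = base frame: x ahead of the robot, y to its left, z up, the work surface at z = 0. Lengths are in m, angles in rad, forces in N, time in s.
With the tool pointing down it reaches from about 0.4 to 0.85 m from the base axis. Payload 10.4 kg.
Tool frame: the origin (TCP) lies midway between the tips of the shut fingers; the grasp point (between the pads) lies 19 mm behind it; y points along the fingers, x is the direction in which the jaws open and shut, and the axes are right-handed (so a half turn about y gives the same grasp; the last joint's range is limited). The gripper opens to 87 mm and grips with 3 to 60 N. Pads are 19 mm wide; open, the fingers measure 117 mm over their backs; the gripper's body (75 mm by 190 mm) begins 51 mm behind the grasp point.
Start: joints at [1.205, 0.332, -0.065, 1.46, 0.022, 1.35, -0.088], TCP at [0.21, -0.589, 0.223] pointing down, gripper open.
Joint ranges: [-2.6, 2.6], [-0.5, 2.12], [-1.47, 1.34], [0.16, 2.42], [-1.27, 4.41], [0.06, 2.06], [-2.6, 2.6]. Speed limits (rad/s): [2.22, 2.22, 2.79, 2.79, 3.14, 3.14, 3.14].

### API

Orientations are given as a unit quaternion [x, y, z, w].
In Python, from bench import * gives the robot as it stands.
- The arm moves only by the tool jog_arm, never from a script. Its argument "commands" is a list of rows, each an object with "translation": the shift along the world's x, y, z in mm, a list of three; "twist": the turn about the world's z in rad. A call has 1 to 20 rows; each row shifts and turns the commanded pose from where the row before left it; what a row does not reach is not made up. A row lasts 1/10 s, in which the tool goes at most 50 mm and 8.59 degrees, less where a joint would pass 70% of its speed; a pose out of reach is approached as far as the arm can. A call is refused whole if a number of a shift passes 50 or a number of a turn 0.15, either way. A call with a gripper value outside its range is refused whole. "grip" is the closure, from 0 (fully open) to 1 (shut), set as the call begins (left out, the last holds). The fingers move at their own pace and stop on an object; "grip_force" is the grip in N (left out, the last holds). Time passes only in rows, so rows that do not move let the fingers close. It gives the time, the measured TCP pose, the force and the opening at its end, in the units of the state.
- read_state(): the state, without advancing time (a new reading comes with each control period).
- camera(name): name is "scene" or "top" or "wrist"; returns a dict with "img" (480x640x3 uint8, red, green, blue), "fx", "fy", "cx", "cy" (pixels), "cam_to_world" (4x4, takes a point from camera to world coordinates). Camera axes: x right, y down, z forward; pixel columns grow to the right and rows downward; lengths in m; the calibration is good to about 2 mm. A picture is of the moment at which its call begins. There is no depth.
- close_job(): hands the job in, once; it reports no verdict.
The state is a dict: "time": time; "joint_positions": joint angles; "joint_vel": joint speeds; "joint_torque": joint torques, N m; "ee_pos": TCP position; "eef_rot": TCP orientation; "ft_force": force on the tool from outside, world axes, zero at the start; "torque": the same for the moment, N m; "width": finger opening in m.
Only numpy, scipy, OpenCV 4.12 (cv2) and the standard library are available. Lean on these libraries where they do the work, as an engineer would, in place of code of your own. Each camera call takes 0.05 s, during which the arm holds its last target.

## Working session

There is one attempt and no reset: what is moved stays moved. The work goes in short steps, Python scripts to look and compute and a tool call to move; the robot and the scene stay as the last step left them, time stands still between calls to the robot, and variables do not carry over. Pictures are saved under pics/ and viewed, and the job is handed in when it is done.

Besides the shell and the picture viewer there is one more tool, called after "Request:" as name([rows], argument=value, ...), one row to a line, values as JSON. jog_arm: Moves the arm, as the interface text tells. Its arguments: {"type":"object","properties":{"commands":{"type":"array"},"grip":{"type":"number"},"grip_force":{"type":"number"}},"required":["commands"]}

```bash
mkdir -p pics; ls
python3 - <<'E'
from bench import *
import cv2,numpy as np
s=read_state(); print(s['time'],s['ee_pos'],s['eef_rot'],s['width'],s['ft_force'])
for n in ['scene','top','wrist']:
    c=camera(n); cv2.imwrite(f'pics/{n}0.png',c['img'][:,:,::-1]); print(n,c['fx'],c['fy'],c['cx'],c['cy'],np.round(c['cam_to_world'],4).tolist())
    np.savez(f'{n}0.npz',**c)
E
```

```text
pics
0.0 [ 0.20990008 -0.58828245  0.22174277] [-0.57769379  0.40783827 -0.40695168  0.57821117] 0.08710157600864729 [0.14793472 0.47217766 0.09614253]
scene 502.44680166758417 502.44680166758417 323.3739687103206 240.17061315433523 [[1.0, 0.0017, 0.0031, 0.5491], [-0.0018, -0.527, 0.8499, -0.8659], [0.0031, -0.8499, -0.5269, 0.7415], [0.0, 0.0, 0.0, 1.0]]
top 569.6029192301739 569.6029192301739 322.5049683553582 252.9639194620403 [[0.0221, -0.9957, 0.0901, 0.4359], [-0.9997, -0.0229, -0.0079, -0.0596], [0.01, -0.0899, -0.9959, 1.5342], [0.0, 0.0, 0.0, 1.0]]
wrist 364.0184440797465 364.0184440797465 323.71751036912383 241.26962926498632 [[0.3362, -0.9034, -0.2662, 0.2818], [-0.9418, -0.3229, -0.0936, -0.5608], [-0.0014, 0.2822, -0.9593, 0.383], [0.0, 0.0, 0.0, 1.0]]
```

View pics/scene0.png

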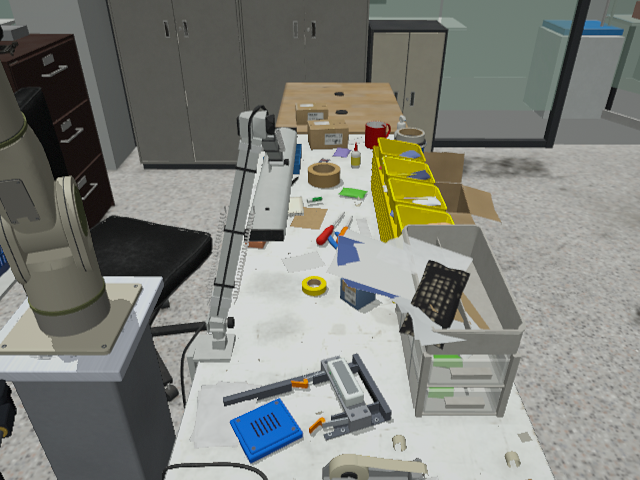

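View pics/top0.png

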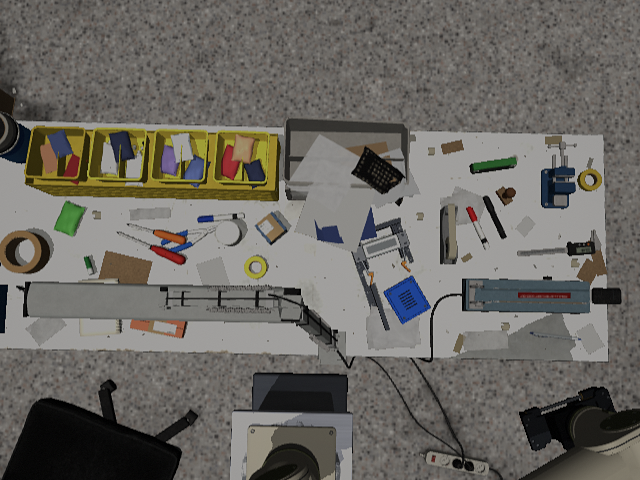

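View pics/wrist0.png

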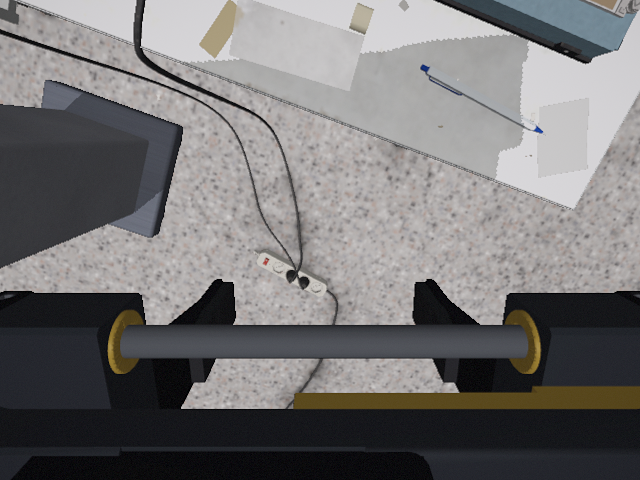

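The scene view shows the blue cover at about (267,430), the rack and fence from (225,400) to (385,400), and the lamp post at (215,345). In the top view the cover is at (407,300), the fence runs from (358,255) to (387,328), and the bridge is at (383,245). Next I'll enlarge these regions.

Run:
```python
import cv2
a=cv2.imread('pics/scene0.png')[335:475,200:410]; cv2.imwrite('pics/sc_crop.png',cv2.resize(a,None,fx=3.8,fy=3.8,interpolation=cv2.INTER_CUBIC))
a=cv2.imread('pics/top0.png')[205:345,335:465]; cv2.imwrite('pics/top_crop.png',cv2.resize(a,None,fx=4.2,fy=4.2,interpolation=cv2.INTER_CUBIC))
```

```text
(no output)
```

View pics/sc_crop.png

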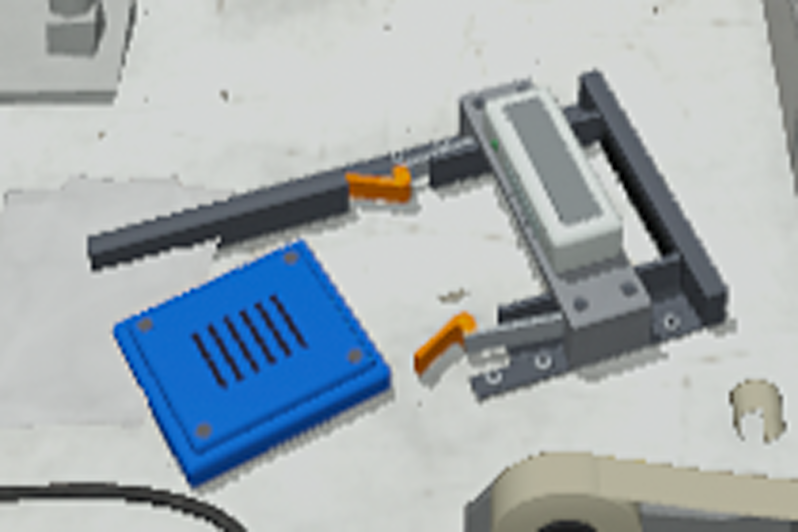

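View pics/top_crop.png

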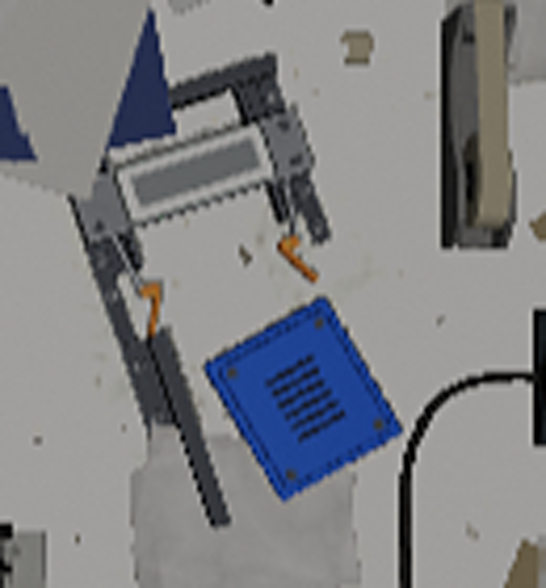

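```bash
cat > h.py <<'E'
import numpy as np,cv2
def ray(c,uv,z):
    uv=np.atleast_2d(np.asarray(uv,float)); T=np.asarray(c['cam_to_world'])
    d=np.c_[(uv[:,0]-c['cx'])/c['fx'],(uv[:,1]-c['cy'])/c['fy'],np.ones(len(uv))]@T[:3,:3].T
    return (T[:3,3]+d*((z-T[2,3])/d[:,2:3]))
def proj(c,P):
    T=np.asarray(c['cam_to_world']); q=(np.atleast_2d(P)-T[:3,3])@T[:3,:3]
    return np.c_[q[:,0]/q[:,2]*c['fx']+c['cx'],q[:,1]/q[:,2]*c['fy']+c['cy']]
E
python3 - <<'E'
from h import *
S=np.load('scene0.npz');T=np.load('top0.npz')
sc=lambda p:np.array(p)/3.8+[200,335]-.37
tc=lambda p:np.array(p)/4.2+[335,205]-.38
# cover top corners z=.018
for n,c,f,P in [('s',S,sc,[(114,326),(302,241),(390,378),(192,478)]),('t',T,tc,[(284,499),(206,365),(323,298),(402,430)])]:
    w=ray(c,f(P),.018)[:,:2]; print(n,'cover',w.round(4).tolist(),w.mean(0).round(4), np.linalg.norm(np.roll(w,-1,0)-w,axis=1).round(4))
# fence inner top edge z=.022
for n,c,f,P in [('s',S,sc,[(92,250),(348,189)]),('t',T,tc,[(228,519),(168,330)])]:
    w=ray(c,f(P),.022)[:,:2]; d=w[1]-w[0]; print(n,'fence',w.round(4).tolist(),np.arctan2(d[1],d[0]),np.linalg.norm(d))
# clip nose tips z=.017
for n,c,f,P in [('s',S,sc,[(408,200),(470,318)]),('t',T,tc,[(160,290),(283,245)])]:
    w=ray(c,f(P),.017)[:,:2]; print(n,'clips',w.round(4).tolist(),np.linalg.norm(w[0]-w[1]))
# bridge top corners z=.054
for n,c,f,P in [('s',S,sc,[(462,98),(535,80),(648,300),(565,335)]),('t',T,tc,[(105,155),(300,105),(315,160),(118,225)])]:
    w=ray(c,f(P),.054)[:,:2]; print(n,'bridge',w.round(4).tolist(),w.mean(0))
E
```

```text
s cover [[0.3902, -0.2912], [0.4722, -0.2424], [0.5167, -0.3188], [0.4351, -0.3681]] [ 0.4535 -0.3051] [0.0954 0.0885 0.0954 0.089 ]
t cover [[0.3907, -0.2868], [0.4739, -0.2366], [0.518, -0.3104], [0.4356, -0.3611]] [ 0.4545 -0.2987] [0.0972 0.086  0.0967 0.0868]
s fence [[0.3739, -0.2513], [0.4927, -0.2138]] 0.3054543258521921 0.12457029167403368
t fence [[0.3776, -0.2511], [0.4953, -0.2118]] 0.3224750275736287 0.12414020893926353
s clips [[0.522, -0.2162], [0.5523, -0.2859]] 0.07592491197458334
t clips [[0.5208, -0.2068], [0.5512, -0.2848]] 0.0836906663028763
s bridge [[0.5484, -0.1846], [0.5847, -0.1722], [0.6303, -0.3059], [0.593, -0.3243]] [ 0.58909506 -0.24676809]
t bridge [[0.6021, -0.1678], [0.6363, -0.2891], [0.602, -0.2988], [0.5585, -0.1766]] [ 0.59972409 -0.23305933]
```

Run:
```python
from h import *
S=np.load('scene0.npz');T=np.load('top0.npz')
tc=lambda p:np.array(p)/4.2+[335,205]-.38
O=np.array([.5325,-.249]);a=.314;R=np.array([[np.cos(a),-np.sin(a)],[np.sin(a),np.cos(a)]])
c=ray(T,tc([(405,560),(405,480),(412,430),(440,385),(490,375),(530,375)]),.004)[:,:2]
print('cable w',c.round(3).tolist(),'rack mm',((c-O)@R*1000).round().tolist())
d=ray(T,[(462,278),(462,312),(440,205),(457,263),(441,263)],.03)[:,:2]; print('dev/stapler',d.round(3).tolist(),((d-O)@R*1000).round().tolist())
for n in 'st':
    pass
img=S['img'][370:480,60:420,::-1]; cv2.imwrite('pics/sc2.png',cv2.resize(img,None,fx=2.2,fy=2.2,interpolation=cv2.INTER_CUBIC))
from bench import read_state
from scipy.spatial.transform import Rotation as Q
print(Q.from_quat(read_state()['eef_rot']).as_matrix().round(3))
```

```text
cable w [[0.353, -0.366], [0.404, -0.366], [0.436, -0.37], [0.465, -0.388], [0.472, -0.42], [0.472, -0.446]] rack mm [[-206.0, -56.0], [-158.0, -72.0], [-129.0, -85.0], [-107.0, -111.0], [-110.0, -144.0], [-118.0, -169.0]]
dev/stapler [[0.514, -0.442], [0.424, -0.442], [0.708, -0.383], [0.553, -0.429], [0.552, -0.386]] [[-77.0, -178.0], [-163.0, -150.0], [126.0, -182.0], [-36.0, -178.0], [-23.0, -137.0]]
[[ 0.336 -0.     0.942]
 [-0.942  0.001  0.336]
 [-0.001 -1.    -0.   ]]
```

View pics/sc2.png

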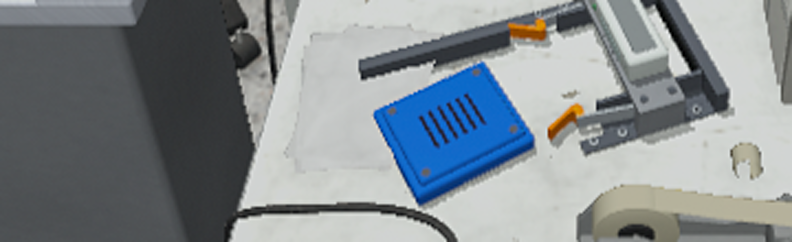

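Request:
jog_arm([
  {"translation":[13,11,1],"twist":0.077},
  {"translation":[13,11,1],"twist":0.077},
  {"translation":[13,11,1],"twist":0.077},
  {"translation":[13,11,1],"twist":0.077},
  {"translation":[13,11,1],"twist":0.077},
  {"translation":[13,11,1],"twist":0.077},
  {"translation":[13,11,1],"twist":0.077},
  {"translation":[13,11,1],"twist":0.077},
  {"translation":[13,11,1],"twist":0.077},
  {"translation":[13,11,1],"twist":0.077},
  {"translation":[13,11,1],"twist":0.077},
  {"translation":[13,11,1],"twist":0.077},
  {"translation":[13,11,1],"twist":0.077},
  {"translation":[13,11,1],"twist":0.077},
  {"translation":[13,11,1],"twist":0.077},
  {"translation":[13,11,1],"twist":0.077},
  {"translation":[13,11,1],"twist":0.077},
  {"translation":[13,11,1],"twist":0.077},
  {"translation":[13,11,1],"twist":0.077},
  {"translation":[13,11,1],"twist":0.077},
], grip=0.4)

```text
time: 2.15
ee_pos: [0.4704, -0.3681, 0.2423]
eef_rot: [-0.698, -0.111, 0.111, 0.698]
ft_force: [1.0, 0.0, 0.6]
width: 0.0524
```

```bash
cat > snap.py <<'E'
import sys
from bench import *
from h import *
from scipy.spatial.transform import Rotation as Q
s=read_state(); M=Q.from_quat(s['eef_rot']).as_matrix()
print(round(s['time'],2),np.round(s['ee_pos'],4),'jaw ang',round(np.arctan2(M[1,0],M[0,0]),4),'w',round(s['width'],4),'F',np.round(s['ft_force'],2))
print(np.round(s['joint_positions'],2))
for a in sys.argv[2:]:
    c=camera(a); np.savez(f'{a}{sys.argv[1]}.npz',**c); cv2.imwrite(f'pics/{a}{sys.argv[1]}.png',c['img'][:,:,::-1])
E
python3 snap.py 1 wrist scene
```

```text
2.15 [ 0.4704 -0.3681  0.2423] jaw ang 0.3151 w 0.0524 F [1.   0.   0.57]
[ 0.94  0.29 -0.44  1.49  0.13  1.39  0.81]
```

View pics/wrist1.png

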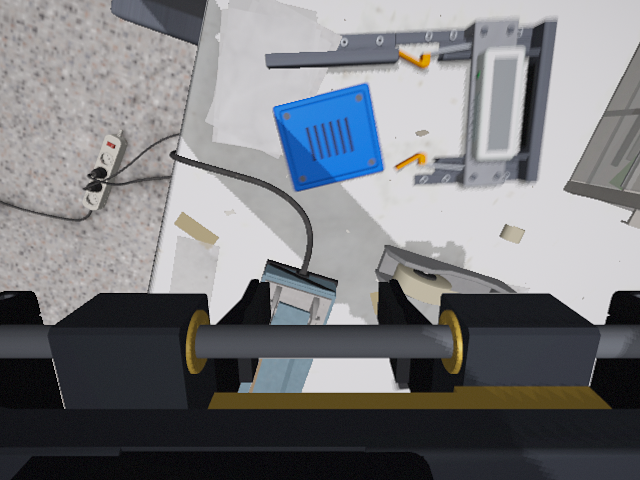

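View pics/scene1.png

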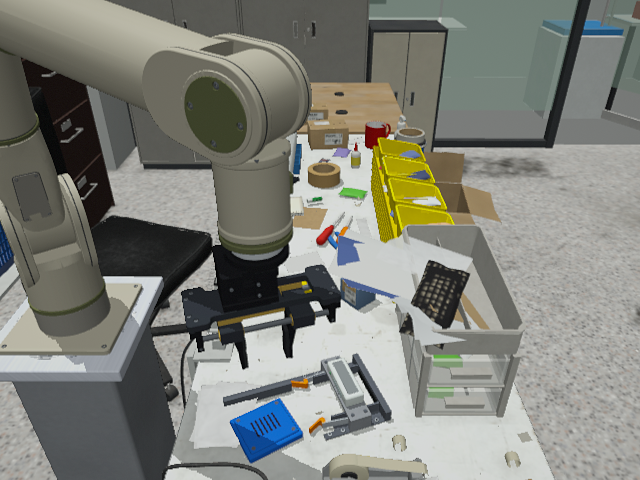

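The wrist view shows the whole work area clearly. The cover is at about (330,137), the fence's inner top edge runs from (266,67) to (397,60), the clip noses are at (425,62) and (421,160), and the cable passes at (300,210). I'll fit these next.

```bash
cat > cov.py <<'E'
from h import *
def cover(c,z=.018):
    hsv=cv2.cvtColor(c['img'],cv2.COLOR_RGB2HSV)
    m=cv2.inRange(hsv,(100,170,50),(125,255,255)); m=cv2.morphologyEx(m,cv2.MORPH_CLOSE,np.ones((9,9)))
    n,l,st,ce=cv2.connectedComponentsWithStats(m); 
    i=1+np.argmax(st[1:,4]); cn=max(cv2.findContours((l==i).astype('u1'),0,1)[0],key=cv2.contourArea)
    P=ray(c,cn[:,0,:].astype(float),z)[:,:2]*1000
    return cv2.minAreaRect(P.astype('f4')),cn,P
E
python3 - <<'E'
from cov import *
W=np.load('wrist1.npz')
r,cn,P=cover(W); print('cover',r)
a=W['img'][10:210,210:570,::-1]; cv2.imwrite('pics/w1c.png',cv2.resize(a,None,fx=2.2,fy=2.2,interpolation=cv2.INTER_CUBIC))
E
```

```text
cover ((451.9327392578125, -295.3211669921875), (95.87078094482422, 86.6003646850586), 31.406049728393555)
```

View pics/w1c.png

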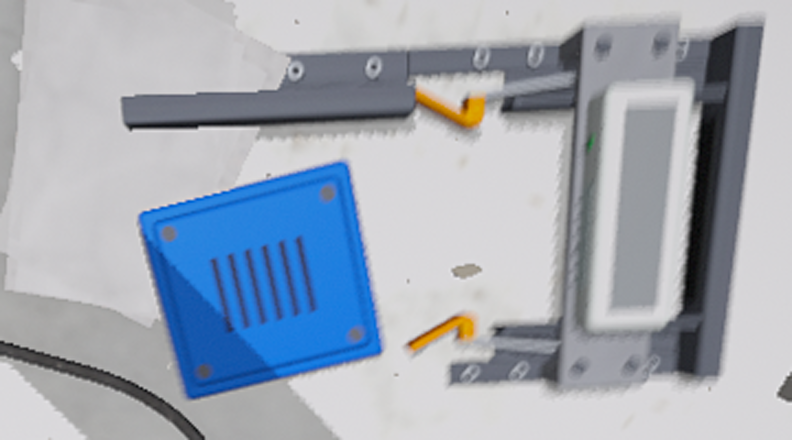

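Run:
```python
from h import *
W=np.load('wrist1.npz'); print('cam',W['cam_to_world'][:3,3].round(3))
f=lambda p:np.array(p)/2.2+[210,10]-.27
a,b=ray(W,f([(127,129),(413,116)]),0.0)[:,:2]*1000; d=b-a; print('fence in bottom',a.round(1),b.round(1),np.arctan2(d[1],d[0]).round(4),np.hypot(*d).round(1))
a2,b2=ray(W,f([(122,97),(413,86)]),.022)[:,:2]*1000; d=b2-a2; print('fence out top',a2.round(1),b2.round(1),np.arctan2(d[1],d[0]).round(4),np.hypot(*d).round(1))
c=ray(W,f([(470,124),(466,318)]),.010)[:,:2]*1000; print('clips',c.round(1),np.hypot(*(c[1]-c[0])))
s=ray(W,f([(745,22),(700,378)]),.022)[:,:2]*1000;d=s[0]-s[1];print('stop in-ish',s.round(1),np.arctan2(-d[0],d[1]))
```

```text
cam [ 0.445 -0.293  0.404]
fence in bottom [ 371.  -249.4] [ 494.3 -203.5] 0.3565 131.6
fence out top [ 369.6 -240.3] [ 487.4 -197.4] 0.3492 125.4
clips [[ 518.6 -200.8]
 [ 549.3 -280. ]] 84.90468536657617
stop in-ish [[ 611.5 -131.4]
 [ 662.  -271.7]] 0.3457436620517086
```

```bash
cat > ed.py <<'E'
from h import *
def edge(c,p,q,n=60,half=5,pol=0):
    """subpixel edge near the segment p-q (px): returns fitted line end points"""
    g=cv2.GaussianBlur(cv2.cvtColor(c['img'],cv2.COLOR_RGB2GRAY),(0,0),0.8).astype('f4')
    p,q=np.array(p,float),np.array(q,float); d=(q-p)/np.linalg.norm(q-p); nn=np.array([-d[1],d[0]])
    t=np.linspace(.06,.94,n)[:,None]; o=np.arange(-half,half+.01,.2)
    X=p+t*(q-p); S=X[:,None,:]+o[None,:,None]*nn
    v=cv2.remap(g,S[...,0].astype('f4'),S[...,1].astype('f4'),1)
    gr=np.gradient(v,axis=1); gr=np.abs(gr) if pol==0 else gr*pol
    k=gr.argmax(1); P=X+o[k][:,None]*nn
    ok=np.ones(n,bool)
    for _ in range(6):
        f=np.polyfit((P[ok]-p)@d,(P[ok]-p)@nn,1); r=(P-p)@nn-np.polyval(f,(P-p)@d); ok=np.abs(r)<max(.5,2*np.median(np.abs(r[ok])))
    L=np.linalg.norm(q-p); e=np.array([p+s*d+np.polyval(f,s)*nn for s in (0,L)])
    return e,ok.sum(),r[ok].std()
E
python3 - <<'E'
from ed import *
W=np.load('wrist1.npz');S=np.load('scene0.npz');T=np.load('top0.npz')
f=lambda p:np.array(p)/2.2+[210,10]-.27
sc=lambda p:np.array(p)/3.8+[200,335]-.37
tc=lambda p:np.array(p)/4.2+[335,205]-.38
def go(n,c,p,q,z,pol=0,half=4):
    e,k,s=edge(c,p,q,pol=pol,half=half); w=ray(c,e,z)[:,:2]*1000; d=w[1]-w[0]
    print(n,e.round(1).tolist(),w.round(1).tolist(),'ang',round(np.arctan2(d[1],d[0]),4),k,round(s,2))
go('W inner base',W,f((127,129)),f((413,116)),0,1)
go('W inner top?',W,f((127,123)),f((413,110)),.022)
go('W outer top',W,f((122,97)),f((290,91)),.022,-1)
go('W bridge rear',W,f((582,30)),f((560,385)),.054)
go('W bridge front',W,f((680,20)),f((645,385)),.054)
go('W stop rear',W,f((720,30)),f((695,375)),.022)
go('W stop far',W,f((762,25)),f((718,375)),.022)
go('S inner top',S,sc((92,250)),sc((345,188)),.022)
go('S inner base',S,sc((92,268)),sc((345,208)),.0)
go('S outer top',S,sc((90,236)),sc((345,172)),.022,0,3)
go('T inner',T,tc((170,332)),tc((228,518)),.022)
go('T outer',T,tc((150,335)),tc((208,522)),.022)
go('T right flange',T,tc((298,110)),tc((328,240)),.003)
E
```

```text
W inner base [[267.5, 68.3], [397.5, 63.3]] [[370.9, -249.3], [494.7, -204.2]] ang 0.3496 51 0.29
W inner top? [[267.6, 68.8], [397.6, 63.6]] [[375.2, -252.1], [492.2, -209.2]] ang 0.3511 38 0.26
W outer top [[265.2, 53.0], [341.5, 50.3]] [[369.4, -239.6], [437.5, -215.0]] ang 0.3464 50 0.25
W bridge rear [[474.9, 23.4], [460.2, 184.5]] [[539.4, -166.8], [583.6, -296.1]] ang -1.2419 37 0.42
W bridge front [[521.5, 19.1], [503.6, 184.8]] [[575.6, -151.5], [623.2, -283.5]] ang -1.2249 38 0.21
W stop rear [[542.1, 23.7], [527.3, 180.3]] [[607.5, -136.1], [660.8, -270.7]] ang -1.194 30 0.24
W stop far [[557.0, 21.2], [536.5, 180.2]] [[619.6, -130.0], [669.8, -267.7]] ang -1.221 56 0.25
S inner top [[222.7, 395.7], [290.5, 384.4]] [[370.1, -240.6], [491.4, -213.9]] ang 0.217 36 0.57
S inner base [[223.8, 405.0], [291.0, 391.8]] [[370.3, -243.0], [491.6, -212.1]] ang 0.2497 45 0.49
S outer top [[223.3, 396.7], [290.0, 378.2]] [[371.6, -243.0], [489.6, -198.7]] ang 0.3591 56 0.24
T inner [[375.3, 283.6], [389.1, 327.9]] [[494.2, -213.5], [378.3, -251.6]] ang -2.8244 58 0.26
T outer [[375.0, 282.9], [382.9, 329.3]] [[496.0, -212.8], [374.4, -235.3]] ang -2.9584 31 0.42
T right flange [[406.2, 230.7], [412.1, 261.9]] [[640.4, -297.4], [555.8, -314.2]] ang -2.9458 36 0.37
```

Request:
jog_arm([
  {"translation":[3,2.5,-10],"twist":0.018},
  {"translation":[3,2.5,-20],"twist":0.017},
  {"translation":[0,0,-20],"twist":0},
  {"translation":[0,0,-20],"twist":0},
  {"translation":[0,0,-20],"twist":0},
  {"translation":[0,0,-20],"twist":0},
  {"translation":[0,0,-20],"twist":0},
  {"translation":[0,0,-20],"twist":0},
  {"translation":[0,0,-20],"twist":0},
  {"translation":[0,0,-20],"twist":0},
  {"translation":[0,0,-10],"twist":0},
  {"translation":[0,0,0],"twist":0},
  {"translation":[0,0,0],"twist":0},
])

```text
time: 3.55
ee_pos: [0.476, -0.3641, 0.043]
eef_rot: [0.697, 0.122, -0.122, -0.696]
ft_force: [-0.7, -0.8, 1.1]
width: 0.0519
```

```bash
python3 snap.py 2 wrist scene
```

```text
3.55 [ 0.476  -0.3641  0.043 ] jaw ang 0.3461 w 0.0519 F [-0.74 -0.82  1.07]
[ 0.91  0.47 -0.42  1.7   0.22  1.01  0.77]
```

View pics/wrist2.png

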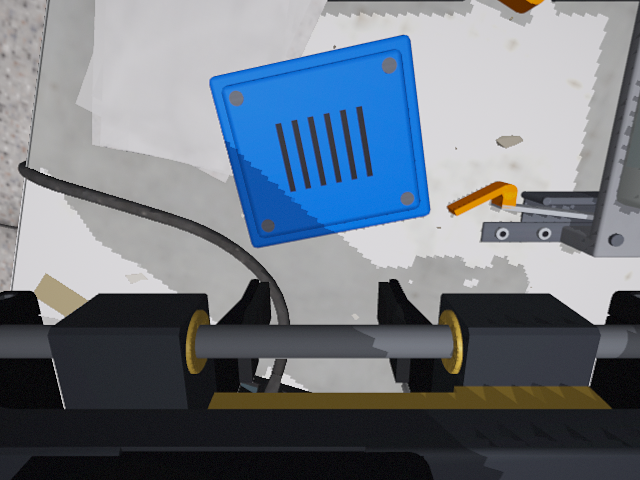

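View pics/scene2.png

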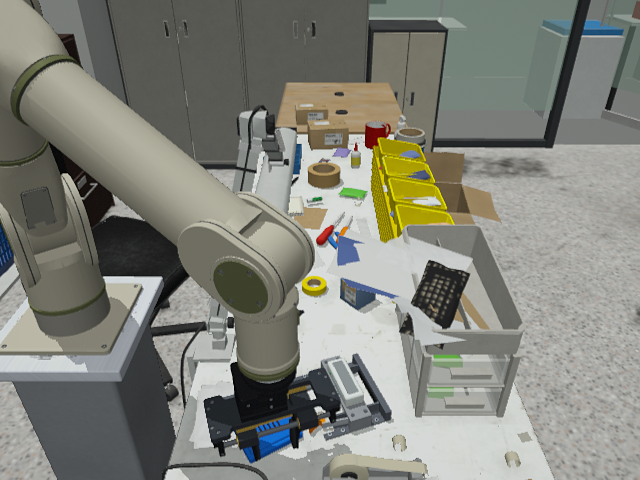

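The gripper sits just outside the cover's near side. The cover is at (320,140) and the finger tips at (265,282) and (390,282), with the cable under the rear finger. I'll lower to z = 13 mm, which clears the cable, then start the side push.

Request:
jog_arm([
  {"translation":[0,0,-10]},
  {"translation":[0,0,-10]},
  {"translation":[0,0,-10]},
  {"translation":[0,0,0]},
  {"translation":[-1,2.8,0]},
  {"translation":[-1,2.8,0]},
  {"translation":[-1,2.8,0]},
  {"translation":[-1,2.8,0]},
  {"translation":[-1,2.8,0]},
  {"translation":[-1,2.8,0]},
  {"translation":[-1,2.8,0]},
  {"translation":[0,0,0]},
])

```text
invalid input at $.commands[0]: expected keys translation, twist
```

```bash
python3 snap.py 3 wrist
```

```text
3.65 [ 0.4766 -0.3642  0.0436] jaw ang 0.3466 w 0.052 F [ 0.44 -0.17  0.18]
[ 0.91  0.47 -0.42  1.7   0.22  1.01  0.77]
```

View pics/wrist3.png

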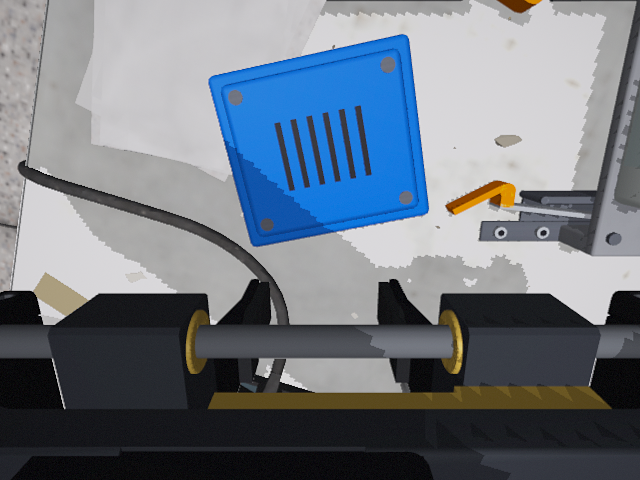

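The call was refused because "twist" is required in every row. Nothing moved, and the picture matches the one before. I'll send it again.

Request:
jog_arm([
  {"translation":[0,0,-10],"twist":0},
  {"translation":[0,0,-10],"twist":0},
  {"translation":[0,0,-10],"twist":0},
  {"translation":[0,0,0],"twist":0},
  {"translation":[-1,2.8,0],"twist":0},
  {"translation":[-1,2.8,0],"twist":0},
  {"translation":[-1,2.8,0],"twist":0},
  {"translation":[-1,2.8,0],"twist":0},
  {"translation":[-1,2.8,0],"twist":0},
  {"translation":[-1,2.8,0],"twist":0},
  {"translation":[-1,2.8,0],"twist":0},
  {"translation":[0,0,0],"twist":0},
])

```text
time: 4.9
ee_pos: [0.469, -0.3435, 0.0126]
eef_rot: [-0.696, -0.122, 0.122, 0.697]
ft_force: [0.2, 0.6, 1.4]
width: 0.0523
```

```bash
python3 snap.py 4 wrist
```

```text
4.9 [ 0.469  -0.3435  0.0126] jaw ang 0.3474 w 0.0523 F [0.17 0.58 1.39]
[ 0.89  0.48 -0.42  1.77  0.23  0.94  0.73]
```

View pics/wrist4.png

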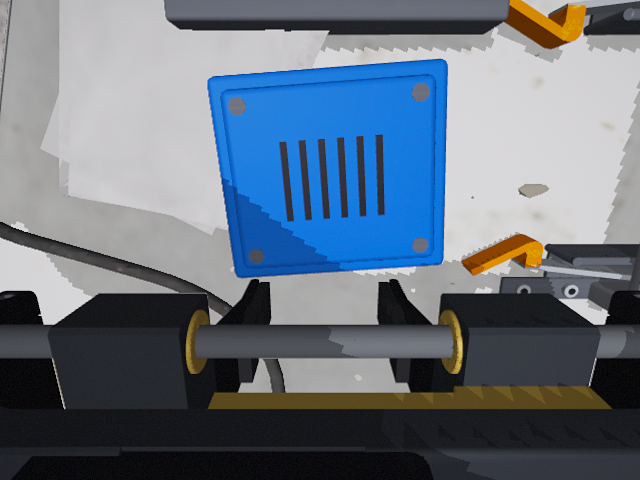

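The cover has almost squared up: its near edge runs from (238,276) to (442,263), and the fence edge is at about row 30. I'll lower 3 mm and carry on.

Request:
jog_arm([
  {"translation":[-1,2.8,-1],"twist":0},
  {"translation":[-1,2.8,-1],"twist":0},
  {"translation":[-1,2.8,-1],"twist":0},
  {"translation":[-1,2.8,0],"twist":0},
  {"translation":[-0.7,1.9,0],"twist":0},
  {"translation":[0,0,0],"twist":0},
])

```text
time: 5.55
ee_pos: [0.4643, -0.3304, 0.0095]
eef_rot: [-0.696, -0.122, 0.122, 0.697]
ft_force: [-0.4, -0.2, 0.2]
width: 0.0522
```

```bash
python3 snap.py 5 wrist
```

```text
5.55 [ 0.4643 -0.3304  0.0095] jaw ang 0.3473 w 0.0522 F [-0.43 -0.17  0.21]
[ 0.89  0.46 -0.42  1.8   0.23  0.93  0.71]
```

View pics/wrist5.png

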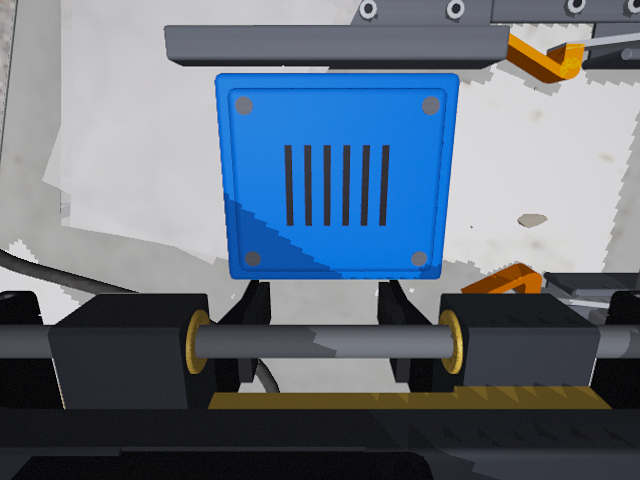

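The cover is now square to the gripper. Its far edge is at row 74 and the fence base at rows 66–69, so about 4 mm is left. I'll close the gap slowly and watch the force.

Request:
jog_arm([
  {"translation":[-0.5,1.4,0],"twist":0},
  {"translation":[-0.5,1.4,0],"twist":0},
  {"translation":[-0.4,1,0],"twist":0},
  {"translation":[0,0,0],"twist":0},
])

```text
time: 6.0
ee_pos: [0.4632, -0.3275, 0.0098]
eef_rot: [0.697, 0.122, -0.122, -0.696]
ft_force: [1.3, -2.7, -0.7]
width: 0.0524
```

```bash
python3 snap.py 6 wrist
```

```text
6.0 [ 0.4632 -0.3275  0.0098] jaw ang 0.3469 w 0.0524 F [ 1.34 -2.68 -0.73]
[ 0.89  0.46 -0.42  1.81  0.23  0.92  0.71]
```

View pics/wrist6.png

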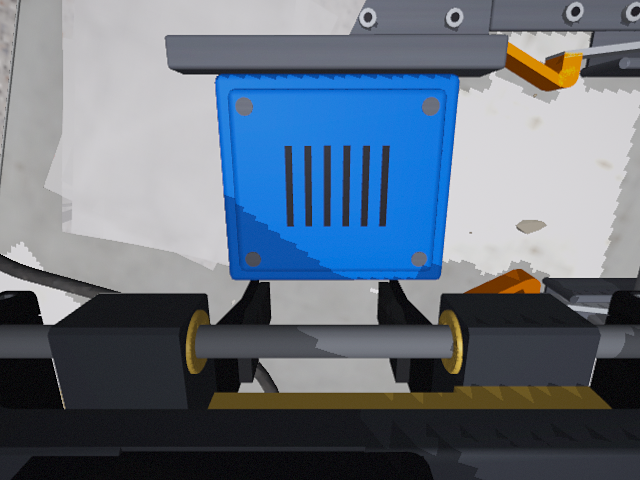

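The cover's far edge now meets the fence all along it, with rows 74–76 on both, and the force has begun to rise. I'll press about 1.5 mm more to seat it.

Request:
jog_arm([
  {"translation":[-0.2,0.7,0],"twist":0},
  {"translation":[-0.2,0.7,0],"twist":0},
  {"translation":[0,0,0],"twist":0},
  {"translation":[0,0,0],"twist":0},
])

```text
time: 6.45
ee_pos: [0.4632, -0.3275, 0.0102]
eef_rot: [0.697, 0.122, -0.121, -0.696]
ft_force: [2.7, -7.0, -0.3]
width: 0.0524
```

```bash
python3 snap.py 7 wrist
python3 - <<'E'
from h import *
a=np.load('wrist7.npz')['img'][25:300,140:540,::-1]; cv2.imwrite('pics/w7c.png',cv2.resize(a,None,fx=2,fy=2,interpolation=cv2.INTER_CUBIC))
E
```

```text
6.45 [ 0.4632 -0.3275  0.0102] jaw ang 0.3462 w 0.0524 F [ 2.7  -6.97 -0.28]
[ 0.89  0.46 -0.42  1.81  0.23  0.92  0.71]
```

View pics/w7c.png

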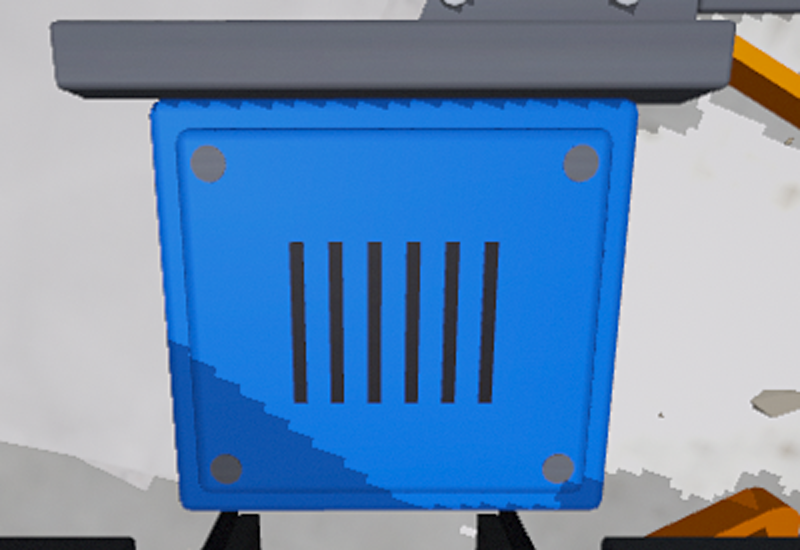

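The cover lies flush and square on the fence at about 7 N; its far edge shows no gap along the fence line from (155,98) to (635,98). Now I'll work out the route to behind the cover.

Run:
```python
from cov import *
W=np.load('wrist7.npz'); r,cn,P=cover(W); print(r)
a=.347;R=np.array([[np.cos(a),-np.sin(a)],[np.sin(a),np.cos(a)]])
O=np.array([531,-243.5]); tcp=np.array([463.2,-327.5])
Q=(P-O)@R; print('cover extents rack',np.percentile(Q,[1,99],axis=0).round(1)); print('tcp rack',((tcp-O)@R).round(1))
# fence-based y calibration: cover centre y = +1.5
print('x dir',R[:,0],'y dir',R[:,1])
for x in (-172,-152,-60,0):
    print(x,(O+R@[x,1.5]).round(1))
```

```text
((447.55487060546875, -270.4859619140625), (94.78047943115234, 85.69424438476562), 19.84374237060547)
cover extents rack [[-135.   -39.8]
 [ -40.4   45.9]]
tcp rack [-92.3 -55.9]
x dir [0.94039718 0.34007815] y dir [-0.34007815  0.94039718]
-172 [ 368.7 -300.6]
-152 [ 387.5 -293.8]
-60 [ 474.1 -262.5]
0 [ 530.5 -242.1]
```

Request:
jog_arm([
  {"translation":[2.5,-7,2],"twist":0},
  {"translation":[2.5,-7,2],"twist":0},
  {"translation":[0,0,16],"twist":0},
  {"translation":[0,0,16],"twist":0},
  {"translation":[0,0,16],"twist":0},
  {"translation":[-7,3,0],"twist":-0.112},
  {"translation":[-7,3,0],"twist":-0.112},
  {"translation":[-7,3,0],"twist":-0.112},
  {"translation":[-7,3,0],"twist":-0.112},
  {"translation":[-7,3,0],"twist":-0.112},
  {"translation":[-7,3,0],"twist":-0.112},
  {"translation":[-7,3,0],"twist":-0.112},
  {"translation":[-7,3,0],"twist":-0.112},
  {"translation":[-7,3,0],"twist":-0.112},
  {"translation":[-7,3,0],"twist":-0.112},
  {"translation":[-7,3,0],"twist":-0.112},
  {"translation":[-7,3,0],"twist":-0.112},
  {"translation":[-7,3,0],"twist":-0.112},
  {"translation":[-7,3,0],"twist":-0.112},
  {"translation":[0,0,0],"twist":0},
], grip=0.66)

```text
time: 8.5
ee_pos: [0.3694, -0.2975, 0.0628]
eef_rot: [0.579, -0.405, 0.406, -0.579]
ft_force: [0.4, 0.4, 0.1]
width: 0.0297
```

```bash
python3 snap.py 8 wrist scene
```

```text
8.5 [ 0.3694 -0.2975  0.0628] jaw ang -1.2227 w 0.0297 F [0.4  0.36 0.07]
[ 0.79  0.18 -0.23  2.02  0.05  0.95 -0.68]
```

View pics/wrist8.png

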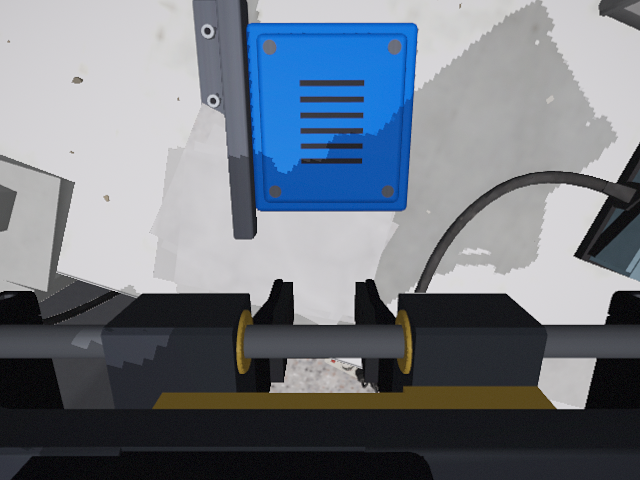

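View pics/scene8.png

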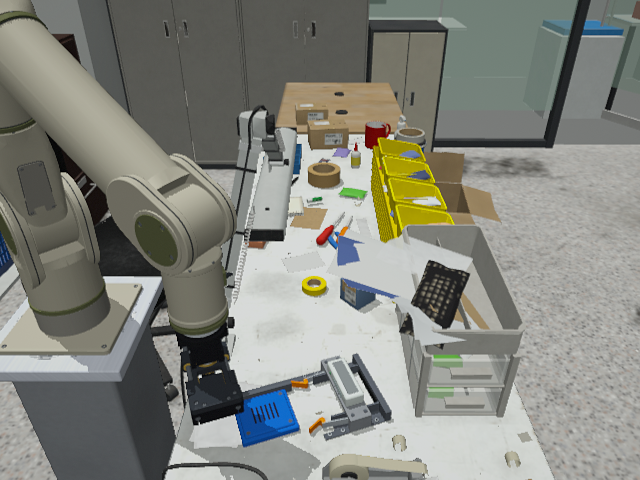

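The tool is behind the cover. The finger midline is at column 325 and the cover's middle at column 331. Its rear edge is at row 210, still tight on the fence. I'll shift about 2.5 mm right, lower, and push the first stretch.

Request:
jog_arm([
  {"translation":[1,-2.5,-13],"twist":0},
  {"translation":[0,0,-20],"twist":0},
  {"translation":[0,0,-20],"twist":0},
  {"translation":[0,0,0],"twist":0},
  {"translation":[4.7,1.7,0],"twist":0},
  {"translation":[4.7,1.7,0],"twist":0},
  {"translation":[4.7,1.7,0],"twist":0},
  {"translation":[3.8,1.4,0],"twist":0},
  {"translation":[3.8,1.4,0],"twist":0},
  {"translation":[3.8,1.4,0],"twist":0},
  {"translation":[3.8,1.4,0],"twist":0},
  {"translation":[3.8,1.4,0],"twist":0},
  {"translation":[0,0,0],"twist":0},
])

```text
time: 9.9
ee_pos: [0.4043, -0.2878, 0.0086]
eef_rot: [-0.579, 0.405, -0.405, 0.58]
ft_force: [-0.7, 0.7, -0.1]
width: 0.0297
```

```bash
python3 snap.py 9 wrist
```

```text
9.9 [ 0.4043 -0.2878  0.0086] jaw ang -1.2203 w 0.0297 F [-0.75  0.67 -0.06]
[ 0.74  0.31 -0.23  2.    0.09  0.85 -0.77]
```

View pics/wrist9.png

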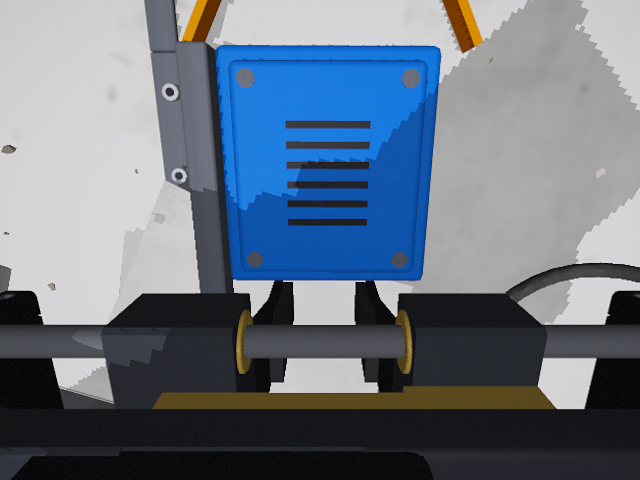

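The cover is moving cleanly along the fence, with its front edge at row 46 and the clip lead-ins just ahead. I'll continue.

Request:
jog_arm([
  {"translation":[3.8,1.4,0],"twist":0},
  {"translation":[3.8,1.4,0],"twist":0},
  {"translation":[3.8,1.4,0],"twist":0},
  {"translation":[3.8,1.3,0],"twist":0},
  {"translation":[3.8,1.4,0],"twist":0},
  {"translation":[3.8,1.4,0],"twist":0},
  {"translation":[3.8,1.4,0],"twist":0},
  {"translation":[3.8,1.3,0],"twist":0},
  {"translation":[3.8,1.4,0],"twist":0},
  {"translation":[3.8,1.4,0],"twist":0},
  {"translation":[0,0,0],"twist":0},
])

```text
time: 11.05
ee_pos: [0.4424, -0.2739, 0.0086]
eef_rot: [-0.579, 0.405, -0.405, 0.58]
ft_force: [-0.4, -1.6, 0.1]
width: 0.0296
```

```bash
python3 snap.py 10 wrist
```

```text
11.05 [ 0.4424 -0.2739  0.0086] jaw ang -1.2202 w 0.0296 F [-0.45 -1.61  0.08]
[ 0.68  0.35 -0.25  1.94  0.11  0.87 -0.84]
```

View pics/wrist10.png

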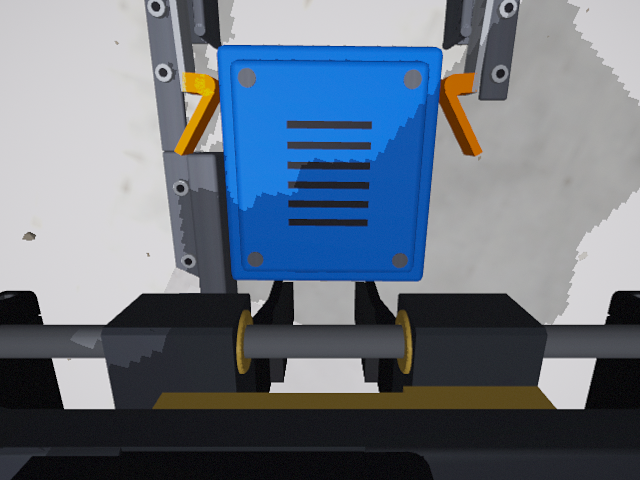

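The front edge (row 46) has passed between the noses and reached the guide walls. It is centred and the clips are spread. I'll continue.

Request:
jog_arm([
  {"translation":[3.8,1.4,0],"twist":0},
  {"translation":[3.8,1.4,0],"twist":0},
  {"translation":[3.8,1.4,0],"twist":0},
  {"translation":[3.8,1.3,0],"twist":0},
  {"translation":[3.8,1.4,0],"twist":0},
  {"translation":[3.8,1.4,0],"twist":0},
  {"translation":[3.8,1.4,0],"twist":0},
  {"translation":[3.8,1.3,0],"twist":0},
  {"translation":[3.8,1.4,0],"twist":0},
  {"translation":[3.8,1.4,0],"twist":0},
  {"translation":[0,0,0],"twist":0},
])

```text
time: 12.2
ee_pos: [0.4807, -0.2599, 0.0086]
eef_rot: [-0.579, 0.405, -0.405, 0.58]
ft_force: [-0.9, -0.6, -0.4]
width: 0.0296
```

```bash
python3 snap.py 11 wrist
```

```text
12.2 [ 0.4807 -0.2599  0.0086] jaw ang -1.2202 w 0.0296 F [-0.87 -0.55 -0.36]
[ 0.63  0.4  -0.25  1.87  0.12  0.89 -0.9 ]
```

View pics/wrist11.png

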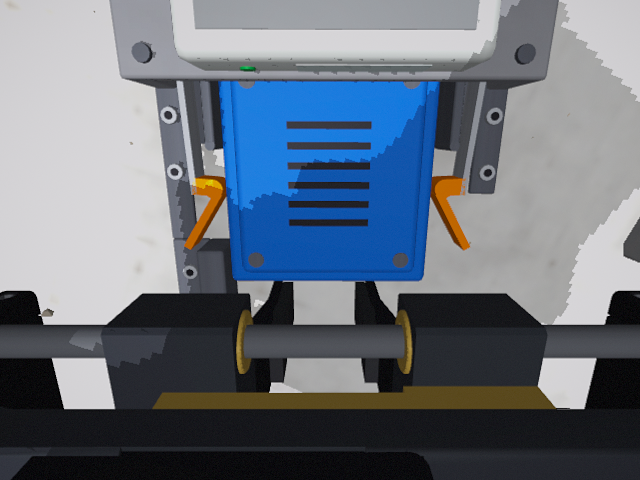

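The cover is going under the bridge straight, with clip noses at (225,185) and (435,185) riding on its sides. About 53 mm remains.

Request:
jog_arm([
  {"translation":[3.8,1.4,0],"twist":0},
  {"translation":[3.8,1.4,0],"twist":0},
  {"translation":[3.8,1.4,0],"twist":0},
  {"translation":[3.8,1.3,0],"twist":0},
  {"translation":[3.8,1.4,0],"twist":0},
  {"translation":[3.8,1.4,0],"twist":0},
  {"translation":[3.8,1.4,0],"twist":0},
  {"translation":[3.8,1.3,0],"twist":0},
  {"translation":[3.8,1.4,0],"twist":0},
  {"translation":[3.8,1.4,0],"twist":0},
  {"translation":[0,0,0],"twist":0},
])

```text
time: 13.35
ee_pos: [0.5185, -0.2463, 0.0086]
eef_rot: [-0.579, 0.405, -0.405, 0.58]
ft_force: [-1.1, -1.2, 0.8]
width: 0.0296
```

```bash
python3 snap.py 12 wrist
```

```text
13.35 [ 0.5185 -0.2463  0.0086] jaw ang -1.2204 w 0.0296 F [-1.11 -1.19  0.78]
[ 0.58  0.45 -0.25  1.8   0.14  0.91 -0.96]
```

View pics/wrist12.png

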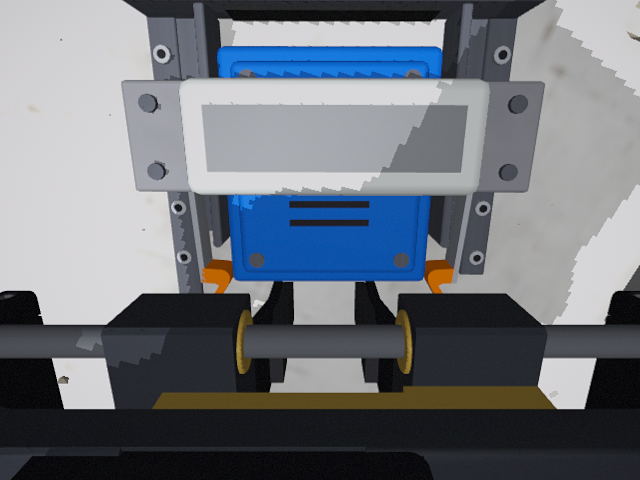

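The clip noses at row 272 are nearly at the rear edge (row 280), and a gap to the end stop remains at rows 20–46. I'll go slowly now.

Request:
jog_arm([
  {"translation":[1.9,0.7,0],"twist":0},
  {"translation":[1.9,0.7,0],"twist":0},
  {"translation":[1.9,0.7,0],"twist":0},
  {"translation":[1.9,0.7,0],"twist":0},
  {"translation":[0,0,0],"twist":0},
])

```text
time: 13.9
ee_pos: [0.5264, -0.2431, 0.0087]
eef_rot: [-0.579, 0.405, -0.405, 0.58]
ft_force: [0.6, 0.3, -0.1]
width: 0.0296
```

```bash
python3 snap.py 13 wrist
```

```text
13.9 [ 0.5264 -0.2431  0.0087] jaw ang -1.2199 w 0.0296 F [ 0.62  0.33 -0.14]
[ 0.57  0.46 -0.26  1.78  0.14  0.92 -0.97]
```

View pics/wrist13.png

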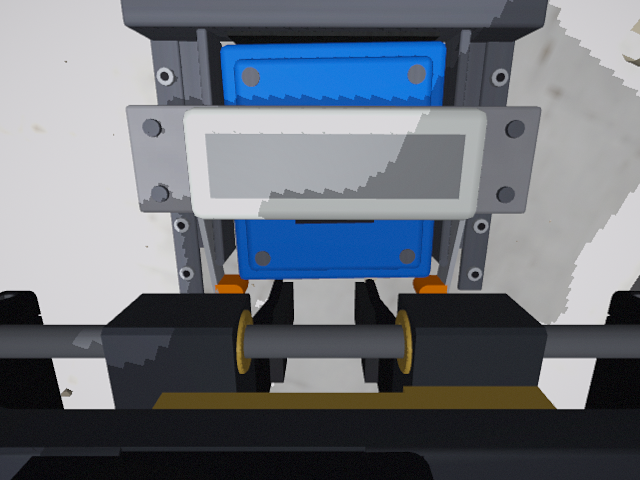

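The clips have snapped in, and the noses at (232,285) and (430,285) now sit behind the rear edge (row 277). Next I'll press until it meets the end stop.

Request:
jog_arm([
  {"translation":[0.9,0.3,0],"twist":0},
  {"translation":[0.9,0.3,0],"twist":0},
  {"translation":[0.9,0.3,0],"twist":0},
  {"translation":[0,0,0],"twist":0},
])

```text
time: 14.35
ee_pos: [0.528, -0.243, 0.0085]
eef_rot: [0.579, -0.405, 0.405, -0.579]
ft_force: [0.1, 0.5, -0.4]
width: 0.0295
```

```bash
python3 snap.py 14 wrist
```

```text
14.35 [ 0.528  -0.243   0.0085] jaw ang -1.2209 w 0.0295 F [ 0.08  0.5  -0.38]
[ 0.56  0.46 -0.25  1.78  0.14  0.92 -0.97]
```

View pics/wrist14.png

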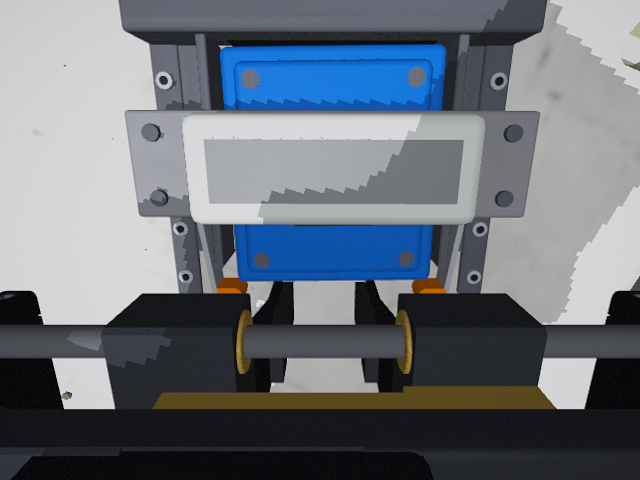

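Request:
jog_arm([
  {"translation":[0.9,0.3,0],"twist":0},
  {"translation":[0.9,0.3,0],"twist":0},
  {"translation":[0.5,0.2,0],"twist":0},
  {"translation":[0,0,0],"twist":0},
])

```text
time: 14.8
ee_pos: [0.5298, -0.2424, 0.0084]
eef_rot: [0.58, -0.406, 0.405, -0.579]
ft_force: [-3.1, -0.4, 0.5]
width: 0.0294
```

```bash
python3 snap.py 15 wrist
```

```text
14.8 [ 0.5298 -0.2424  0.0084] jaw ang -1.2213 w 0.0294 F [-3.08 -0.43  0.49]
[ 0.56  0.47 -0.25  1.77  0.14  0.92 -0.98]
```

View pics/wrist15.png

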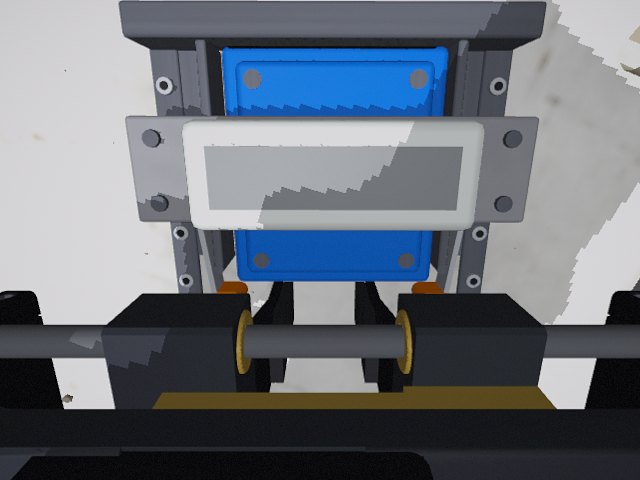

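The cover now touches the end stop (row 48) and the force is starting to rise. I'll seat it a little firmer.

Request:
jog_arm([
  {"translation":[0.8,0.3,0],"twist":0},
  {"translation":[0.6,0.2,0],"twist":0},
  {"translation":[0,0,0],"twist":0},
  {"translation":[0,0,0],"twist":0},
])

```text
time: 15.25
ee_pos: [0.53, -0.2424, 0.0083]
eef_rot: [0.58, -0.406, 0.405, -0.578]
ft_force: [-8.8, -0.8, 5.2]
width: 0.0294
```

```bash
python3 snap.py 16
```

```text
15.25 [ 0.53   -0.2424  0.0083] jaw ang -1.222 w 0.0294 F [-8.77 -0.75  5.23]
[ 0.56  0.47 -0.25  1.77  0.14  0.93 -0.98]
```

The TCP has stopped moving while the force climbed to 9 N, so the cover is home. I'll back off, rise and check.

Request:
jog_arm([
  {"translation":[-1.9,-0.7,0],"twist":0},
  {"translation":[-4.7,-1.7,0],"twist":0},
  {"translation":[-9.4,-3.4,0],"twist":0},
  {"translation":[-14,-5,0],"twist":0},
  {"translation":[-14,-5,10],"twist":0},
  {"translation":[-9,-3,20],"twist":0},
  {"translation":[-9,-3,30],"twist":0},
  {"translation":[-5,-2,30],"twist":0},
  {"translation":[0,0,30],"twist":0},
  {"translation":[0,0,30],"twist":0},
  {"translation":[0,0,20],"twist":0},
  {"translation":[0,0,0],"twist":0},
  {"translation":[0,0,0],"twist":0},
])

```text
time: 16.55
ee_pos: [0.4639, -0.266, 0.1784]
eef_rot: [0.579, -0.405, 0.406, -0.579]
ft_force: [0.3, -0.2, 0.3]
width: 0.0297
```

```bash
python3 snap.py 17 wrist scene top
python3 - <<'E'
from h import *
a=np.load('scene17.npz')['img'][325:465,240:420,::-1]; cv2.imwrite('pics/s17c.png',cv2.resize(a,None,fx=4.2,fy=4.2,interpolation=cv2.INTER_CUBIC))
E
```

```text
16.55 [ 0.4639 -0.266   0.1784] jaw ang -1.2217 w 0.0297 F [ 0.31 -0.23  0.35]
[ 0.67  0.18 -0.26  1.75  0.05  1.22 -0.83]
```

View pics/wrist17.png

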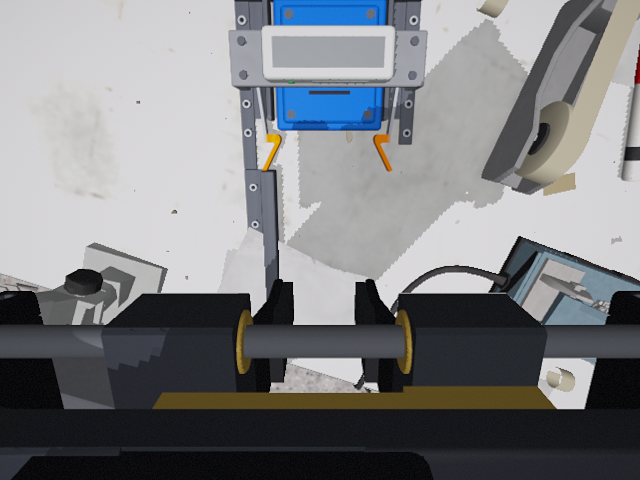

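View pics/s17c.png

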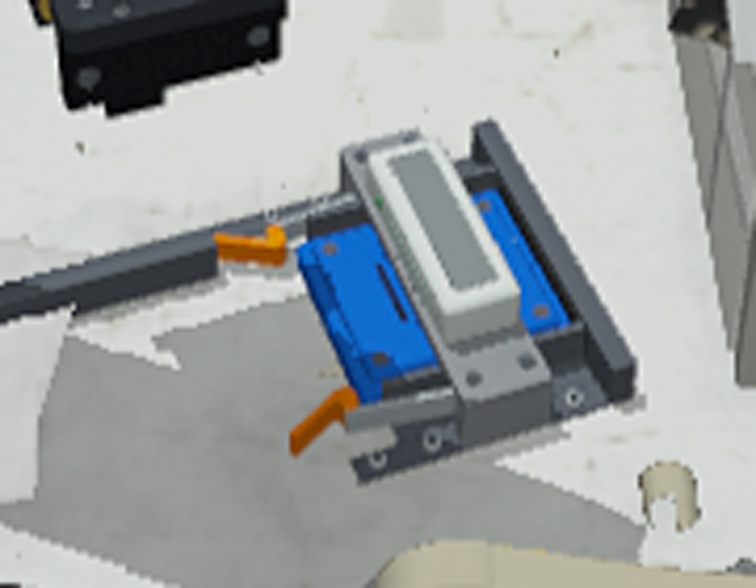

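View pics/scene17.png

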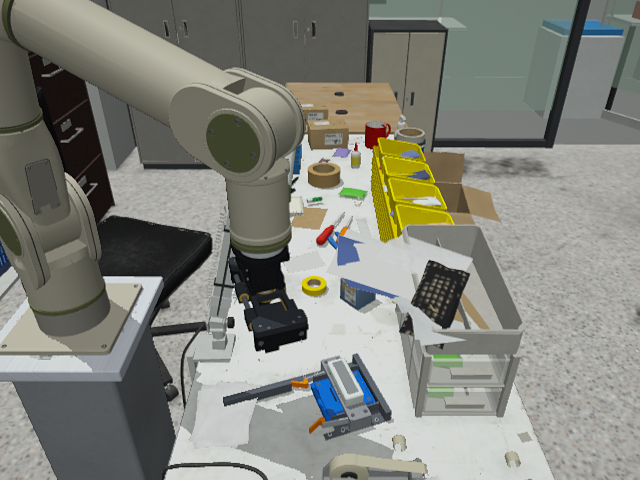

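Both orange noses, at (273,138) and (383,138) in the wrist view, lie behind the rear edge (row 129). The cover is flat under the bridge and up to the end stop, the bystanders are where they were, and the arm is clear. I'm handing in.

Run:
```python
from bench import *
print(close_job()); print(read_state()['time'])
```

```text
the job is handed in; nothing more can be done
None
the job is handed in; nothing more can be done
```

The cover is fully home in the rack, with both orange clips snapped in behind its rear edge. I handed the job in at about 16.7 s of the 58 s.

- **Side push:** With two fingers I pushed the cover sideways onto the fence. It squared itself and lay flush, at about 7 N.
- **Push home:** From behind, I pushed it along the fence and under the bridge. I kept pressing until the tool stopped moving against the end stop at about 9 N.
- **Last checks:** After backing off and raising the arm clear, the wrist and scene pictures showed:
  - the clip noses behind the rear edge
  - the cover flat and up to the end stop
  - the carton and tape roll looking unmoved; the jar I did not check separately, but the arm never came near it

**Disagreements and limits:**
- My first rack angle, from the scene and top views, was about 0.31 rad. The wrist view and the contact with the fence gave 0.35 rad, which I used.
- One move call was refused for a missing field, and nothing moved.
- The clips and the final seating were judged from pictures and force, not from a measured position.

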